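# Close up the sliding book rack on the kitchen table

### The arm

A 7-joint arm with a two-finger parallel gripper is mounted at the origin on the work surface. World frame = base frame: x ahead of the robot, y to its left, z up, the work surface at z = 0. Lengths are in m, angles in rad, forces in N, time in s.
With the tool pointing down it reaches from about 0.4 to 0.75 m from the base axis. Payload 19.5 kg.
Tool frame: the origin (TCP) lies at the very end of the fingers, on their centre line; the grasp point (between the pads) lies 19 mm behind it; z points along the fingers, y is the line along which they close (so a half turn about z gives the same grasp; the last joint's range is limited). The gripper opens to 85 mm and grips with 20 to 120 N. Pads are 22 mm wide; open, the fingers measure 114 mm over their backs; the gripper's body (76 mm by 85 mm) begins 54 mm behind the grasp point. The pads swing forward as they close: fully open they stand 13 mm farther back than shut.
Start: joints at [1.101, 0.707, -0.028, 1.485, 0.022, 0.951, -0.075], TCP at [0.239, -0.523, 0.231] pointing down, gripper open.
Joint ranges: [-2.71, 2.71], [-0.32, 2.16], [-1.57, 1.52], [0, 2.45], [-1.46, 4.6], [0, 2.02], [-2.83, 2.83]. Speed limits (rad/s): [1.89, 1.89, 2.57, 2.57, 3.01, 3.01, 3.01].

### API

Orientations are given as [roll, pitch, yaw] about the fixed x, y, z axes, in that order (R = Rz(yaw) Ry(pitch) Rx(roll)).
In Python, from rig import bot gives the robot as it stands.
- The arm moves only by the shell command python3 -m pendant 'ROWS' [OPENING]. ROWS is JSON, a list that holds one entry, the list of rows, each a list of 6 numbers: the shift along the tool's x, y, z normalised to -1 to 1, where 1 is 1 m, then the turn, a rotation vector about the tool's x, y, z normalised to -1 to 1, where 1 is 60 degrees. In form: [[[x, y, z, wx, wy, wz], ...]]. A call has exactly 10 rows; each row shifts and turns the commanded pose from where the row before left it, along the tool's axes as they then stand; what a row does not reach is not made up. A row lasts 1/8 s, in which the tool goes at most 62.5 mm and 10.7 degrees, less where a joint would pass 70% of its speed; a pose out of reach is approached as far as the arm can. A call with a number of a shift or a turn outside -1 to 1 is refused whole. A call with a gripper value outside its range is refused whole. OPENING is the finger opening in mm, from 0 to 85.4, set as the call begins (- or left out, the last holds). The fingers move at their own pace and stop on an object; the grip force is fixed at half the most. Time passes only in rows, so rows that do not move let the fingers close, or fill a call up. It gives the time, the measured TCP pose, the force, the opening and the grip force at its end, in the units of the state.
- bot.read_state(): the state, without advancing time (a new reading comes with each control period).
- bot.grab_frame(name): name is "scene" or "top" or "wrist"; returns a dict with "color" (384x512x3 uint8, red, green, blue), "z_map" (384x512 float32, m along the optical axis (not along the pixel's ray), 0 where there is no reading), "fx", "fy", "cx", "cy" (pixels), "xyz" and "attitude" of the camera in the world. Camera axes: x right, y up, looking along -z (the intrinsics and any distortion apply to the point x, -y, -z); pixel columns grow to the right and rows downward; lengths in m; the calibration is good to about 2 mm. A picture is of the moment at which its call begins.
- bot.sign_off(): hands the job in; it is judged then, once.
Trained networks look in a picture, given as the dict that the camera call returned (one of the last four; its "shot" number tells which), for a name from the list of things; names that differ only in an ending like _2 or _b are one class to them, and where a whole thing is asked for, a point or a joint stands for the part that bears it (a point fixed in the world has none). Each returns a list of dicts, best first, with "score" (0 to 1); they miss things now and then, are a little off and sometimes report something else, mostly with a low value. They report only what shows in the picture. A call takes as long as a camera call. They do not tell look-alikes from the thing itself.
- bot.find_in(picture, label): "rect" ([left, top, width, height] as shares, 0 to 1, of the picture: columns of its width, rows of its height, round what is visible of it).
- bot.silhouettes(picture, label): "region" (384x512 bool, what is visible of it) and "rect" ([left, top, width, height] as shares, 0 to 1, of the picture: columns of its width, rows of its height, round what is visible of it).
The state is a dict: "t": time; "joint_positions": joint angles; "dq": joint speeds; "joint_efforts": joint torques, N m; "position": TCP position; "orientation": TCP orientation; "ft_force": force on the tool from outside, world axes, zero at the start; "ft_torque": the same for the moment, N m; "grip_width": finger opening in m; "grip_force": force on a finger pad.
Only numpy, scipy, OpenCV 4.12 (cv2) and the standard library are available. Lean on these libraries where they do the work, as an engineer would, in place of code of your own. Each camera call takes 0.05 s, during which the arm holds its last target. There are 200 camera calls.

### The job

Close up the book rack: lift the bookend's release bar and keep it up while you slide the bookend along, so that it pushes the three standing books together and on against the sprung pad at the far end, until you feel the pad push back firmly but gently, about 12 newtons. Then let the bar go so that it drops fully down into the nearest notch and the bookend stays locked with the books held snug and upright; do not crush the books, and leave the other things on the table where they are.

Things in the scene. Friction and masses are not known exactly. Their poses are not given: they have to be found in the camera images.
- rack: wooden book rack, base 150 x 490 mm, 20 mm thick; y runs along it, from the bookend to the books and the sprung pad; z up. Origin on the table; base spans x -65..85, y -205..285 mm. Along its +x edge runs a steel strip of teeth, 34 mm over the table, a notch every 8 mm. At the +y end stands a fixed bracket with the pad; its place differs by up to 80 mm and is not measured: feel it.
- slider (a joint): travel of the bookend (steel carriage with upright end plate) along the rack's +y, m, from 0 at the start to 0.205; where on the rack it starts differs. Friction about 1 N; pushed slowly the books add 1 to 2 N; the rest is the pad. Locked unless the bar is up. Carriage 105 mm wide (x), 112 mm long (y), sled top 50 mm over the table.
- bar (a joint): lift of the release bar from the carriage, m: 0 = down in a notch, 0.018 = at its stop. From 0.009 up it clears the teeth and the carriage slides freely. Its spring pushes down with 5 N at the bottom, 9 N at the top. Let go over a tooth, it rides off the round top and the pad pushes the carriage back one notch, 9 mm (7 N) at most; it can perch on a tip until moved a little.
- bar_grip (a point): centre of the release bar's grip, a level steel bar 14 mm square across the carriage, from x -43 to +79 mm of the rack. Lies at rack x = 0, 75 mm behind (-y of) the end plate's face, 125 mm over the table when down. Axes: the rack's. Below it a 12 mm stem enters a sleeve whose top is 83 mm high. Pinch from above, fingers closing along the rack's y: free for 65 mm either side.
- plate_face (a point): middle of the end plate's face that pushes the books (it looks to the rack's +y), 75 mm over the table. The plate is 105 mm wide, 8 mm thick, its top 120 mm over the table.
- endplate: the wooden end plate, rigid with the carriage; see plate_face for its place (this origin is near the rack's, moving along y with the slider). Beyond the books stands the sprung pad, 100 x 90 mm, before a steel bracket 120 mm high: it yields 0.8 N per mm over 32 mm, then stops hard.
- book_a: standing book, 26 mm thick (along the rack), 100 mm deep, 140 mm tall, hard covers; origin at the centre of its underside, its y along the rack, z up. It slides easily on the rack base and can be pushed along but not compressed. One of three books of different thickness; their order and the gaps between them vary.
- book_b: standing book, 34 mm thick (along the rack), 104 mm deep, 150 mm tall, hard covers; origin at the centre of its underside, its y along the rack, z up. It slides easily on the rack base and can be pushed along but not compressed. One of three books of different thickness; their order and the gaps between them vary.
- book_c: standing book, 42 mm thick (along the rack), 98 mm deep, 145 mm tall, hard covers; origin at the centre of its underside, its y along the rack, z up. It slides easily on the rack base and can be pushed along but not compressed. One of three books of different thickness; their order and the gaps between them vary.
- mug: stoneware mug, 82 mm across, 100 mm high, on the robot's side of the rack; bystander, loose, leave it where it is; origin at the centre of its underside
- mug_tall: stoneware mug, 76 mm across, 110 mm high, beyond the rack; bystander, loose, leave it where it is; origin at the centre of its underside
- cream_jug: small dark jug, 64 mm across, 60 mm high; bystander, loose, leave it where it is; origin at the centre of its underside
- sugar_glass: glass cup, 68 mm across, 45 mm high; bystander, loose, leave it where it is; origin at the centre of its underside
- spoon: brass spoon, 160 mm long; bystander, loose, leave it where it is
- flat_book: book lying flat, 140 x 200 x 32 mm, off the bookend's end of the rack; bystander, loose, leave it where it is; origin at the centre of its underside
Mind the look-alikes: they are no part of the job. What is shaped like the book_b but orange is not meant.

How it is judged:
On the way, in this order (a step that is already met when the one before it is completed fails the run):
1. the release bar is lifted clear of the teeth and held up (value of joint bar above 0.0085 m), for 0.2 s.
2. with the bar still up, the end plate has pushed the books together and presses them on the sprung pad with more than 4 N (value of joint bar above 0.0075 m and (contact force between endplate and book_a above 4 N or contact force between endplate and book_b above 4 N or contact force between endplate and book_c above 4 N)), for 0.1 s.
At the end, for the whole second after the job is handed in: The release bar is down in a notch (less than 2.5 mm up), the bookend is at rest and presses the row of books on the sprung pad with 2 to 16 N, and the three books stand upright (within 0.1 rad) (value of joint bar below 0.0025 m and (contact force between endplate and book_a above 2 N or contact force between endplate and book_b above 2 N or contact force between endplate and book_c above 2 N) and contact force between endplate and book_a below 16 N and contact force between endplate and book_b below 16 N and contact force between endplate and book_c below 16 N and angle between each of book_a, book_b, book_c's own z axis and vertical below 0.1 rad and linear speed of endplate below 0.005 m/s); the robot touches nothing.
It fails at once if the end plate presses a book with more than 25 N (contact force between endplate and book_a above 25 N or contact force between endplate and book_b above 25 N or contact force between endplate and book_c above 25 N).
It fails at once if a book tips by more than 0.4 rad (angle between any of book_a, book_b, book_c's own z axis and vertical above 0.4 rad).
It fails at once if another thing on the table is moved by more than 20 mm (distance of any of mug, mug_tall, cream_jug, sugar_glass, spoon, flat_book from where it was at the start of the episode above 0.02 m).
It also fails if it takes over 61 s, if anything falls off the work surface, if the arm or the gripper's body presses on something with over 40 N, if the wrist force passes 120 N, or if a joint passes its speed limit or range.

## Working session

There is one attempt and no reset: what is moved stays moved. The work goes in short steps, Python scripts to look and compute and a shell command to move; the robot and the scene stay as the last step left them, time stands still between calls to the robot, and variables do not carry over. Pictures are saved under pics/ and viewed, at most 10 in all, crops included, and the job is handed in when it is done.

```bash
mkdir -p pics; cat > h.py <<'E'
import numpy as np, cv2
from scipy.spatial.transform import Rotation as R
from rig import bot
def cloud(p):
    z=p["z_map"]; v,u=np.mgrid[0:z.shape[0],0:z.shape[1]]
    P=np.stack([(u-p["cx"])/p["fx"]*z,-(v-p["cy"])/p["fy"]*z,-z],-1)
    a=np.array(p["attitude"]); 
    M=R.from_euler('xyz',a).as_matrix() if a.size==3 else (a.reshape(3,3) if a.size==9 else R.from_quat(a).as_matrix())
    W=P@M.T+np.array(p["xyz"]); W[z<=0]=np.nan
    return W
E
python3 - <<'E'
from h import *
ims=[]
for n in("scene","top"):
    p=bot.grab_frame(n); print(n,p["xyz"],p["attitude"],p["fx"],[k for k in p])
    W=cloud(p); np.save(n+".npy",W); cv2.imwrite(n+".png",p["color"][...,::-1])
    cv2.imwrite(f"pics/{n}0.png",cv2.resize(p["color"][...,::-1],(800,600)))
    for l in("rack","bar_grip","endplate","book_a","mug","flat_book"):
        for d in bot.silhouettes(p,l)[:4]:
            q=W[d["region"]]; print(l,round(d["score"],2),np.round(np.array(d["rect"])*[512,384,512,384]),np.round(np.nanmedian(q,0),3),np.round(np.nanpercentile(q,98,axis=0),3))
print(bot.read_state())
E
```

```text
scene [ 1.10542277 -0.46661032  0.69199358] [ 8.73222117e-01 -8.65677508e-04  8.61876463e-01] 378.4247068751946 ['color', 'z_map', 'fx', 'fy', 'cx', 'cy', 'xyz', 'attitude', 'shot']
rack 0.96 [167. 174. 187.  93.] [0.608 0.055 0.019] [0.659 0.262 0.022]
rack 0.6 [188. 191.  29.  63.] [ 0.559 -0.153  0.127] [ 0.595 -0.106  0.133]
rack 0.53 [209. 183.  29.  50.] [ 0.537 -0.081  0.08 ] [ 0.575 -0.07   0.12 ]
bar_grip 0.68 [261. 145.  37.  69.] [0.584 0.064 0.133] [0.606 0.095 0.17 ]
bar_grip 0.61 [189. 191.  24.  58.] [ 0.565 -0.154  0.129] [ 0.595 -0.138  0.133]
endplate 0.77 [206. 181.  32.  56.] [ 0.534 -0.081  0.077] [ 0.575 -0.048  0.12 ]
endplate 0.62 [283. 149.   8.  10.] [0.441 0.224 0.057] [0.459 0.227 0.061]
book_a 0.97 [232. 109.  28.  50.] [0.313 0.177 0.097] [0.326 0.237 0.15 ]
book_a 0.94 [219. 162.  40.  71.] [ 0.565 -0.044  0.124] [ 0.584 -0.009  0.165]
book_a 0.65 [360. 188.  47.  81.] [0.837 0.139 0.1  ] [0.877 0.182 0.15 ]
book_a 0.63 [294. 107.  32.  58.] [0.438 0.319 0.089] [0.475 0.415 0.15 ]
mug 0.77 [225. 153.  27.   9.] [0.386 0.065 0.09 ] [0.491 0.088 0.163]
fl
[... 1281 characters left out ...]
.1013246 ,  0.70646884, -0.02759991,  1.48460677,  0.02205159,
        0.95091459, -0.07550039]), 'dq': array([ 1.32303028e-03, -3.96141156e-04, -2.16915630e-03,  1.59235104e-03,
       -3.82440277e-04, -8.86161418e-04, -7.68675880e-05]), 'joint_efforts': array([-2.44584535e-04, -8.82859111e+01,  1.23402480e+00, -2.36358762e+01,
        1.70393771e-02,  1.74641897e-03, -6.43530097e-05]), 'position': array([ 0.23851326, -0.52316492,  0.23128431]), 'orientation': array([-3.14150046e+00,  3.89757823e-05,  4.27781395e-01]), 'ft_force': array([-0.18479391, -0.64707756,  0.21326217]), 'ft_torque': array([-0.00954267, -0.04684683,  0.00470905]), 'grip_force': 0.0, 'grip_width': 0.08532790769462818}
```

```bash
sleep 0
```

```text
(no output)
```

View pics/scene0.png

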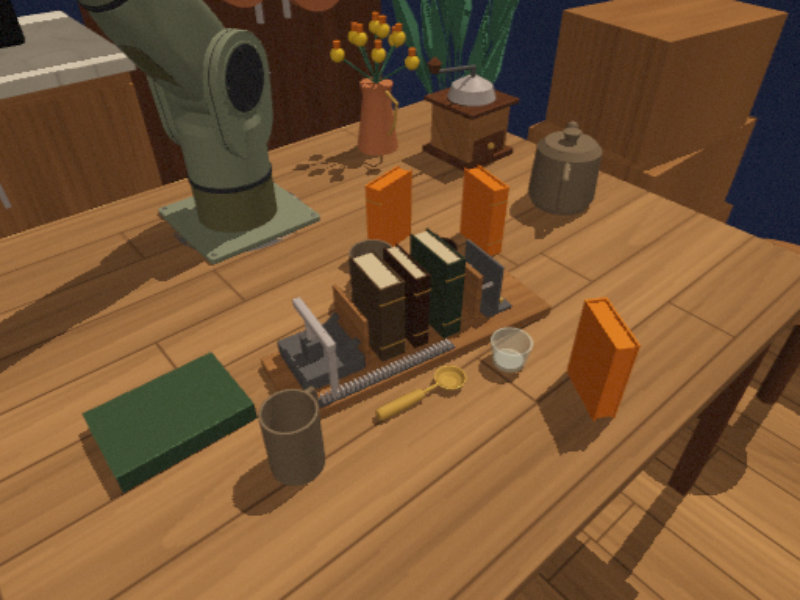

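View pics/top0.png

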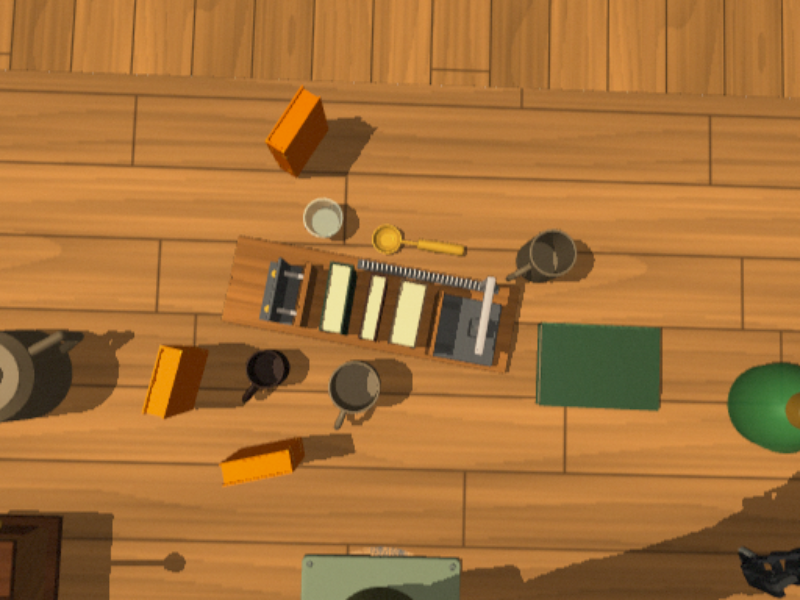

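The top view shows the rack in the centre, with the grip bar at about px (487,315), the end plate at (435,325), three dark books at (408,315), (374,308) and (338,298), and the pad at (305,295). The orange standing blocks at (298,130), (175,380) and (262,460) are look-alikes off the rack, so I'll ignore them. The tall mug at (550,255) is close to the bar's +x end.

```bash
python3 - <<'E'
from h import *
st=bot.read_state()
p=bot.grab_frame("top"); W=cloud(p); c=p["color"]
cv2.imwrite("pics/crop.png",cv2.resize(c[140:250,130:350,::-1],(800,400),interpolation=cv2.INTER_CUBIC))
X=W.reshape(-1,3)
b=X[(X[:,2]>.122)&(X[:,2]<.14)&(X[:,1]<-.10)&(X[:,1]>-.19)&(X[:,0]>.44)&(X[:,0]<.62)]
b=b.astype(np.float32)
r=cv2.minAreaRect(b[:,:2]); print("bar",len(b),r,np.median(b[:,2]))
box=cv2.boxPoints(r);print(box)
for l in("book_a","endplate","rack","mug"):
  for d in bot.silhouettes(p,l)[:4]:
    q=W[d["region"]]; q=q[np.isfinite(q[:,0])]; zt=np.percentile(q[:,2],95); t=q[q[:,2]>zt-.008].astype(np.float32)
    print(l,round(d["score"],2),zt.round(3),cv2.minAreaRect(t[:,:2]))
E
```

```text
Traceback (most recent call last):
cv2.error: OpenCV(4.12.0) /io/opencv/modules/imgproc/src/convhull.cpp:143: error: (-215:Assertion failed) total >= 0 && (depth == CV_32F || depth == CV_32S) in function 'convexHull'
```

View pics/crop.png

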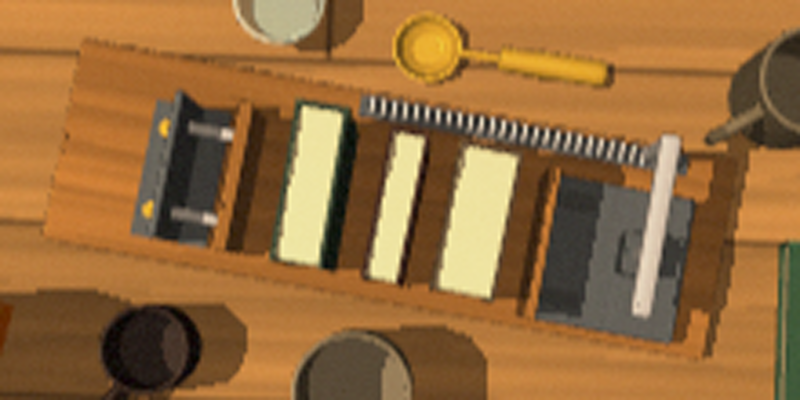

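The crop confirms it: the light grey grip bar runs (668,140)–(642,315), with the stem socket at about (640,255), and there are three dark books, none of them orange.

```bash
cat >m.py <<'E'
from h import *
p=bot.grab_frame("top"); W=cloud(p)
A=lambda q:cv2.minAreaRect(np.ascontiguousarray(q[:,:2],dtype=np.float32))
X=W.reshape(-1,3)
b=X[(X[:,2]>.122)&(X[:,2]<.14)&(X[:,1]<-.10)&(X[:,1]>-.19)&(X[:,0]>.44)&(X[:,0]<.62)]
r=A(b); print("bar",len(b),r,np.median(b[:,2])); print(cv2.boxPoints(r).round(3).tolist())
for l in("book_a","endplate","rack","mug"):
  for d in bot.silhouettes(p,l)[:4]:
    q=W[d["region"]]; q=q[np.isfinite(q[:,0])]; zt=np.percentile(q[:,2],95); t=q[q[:,2]>zt-.008]
    print(l,round(d["score"],2),zt.round(3),np.round(A(t)[0],3),np.round(A(t)[1],3),A(t)[2])
E
python3 m.py
```

```text
bar 310 ((0.5355632901191711, -0.14734293520450592), (0.014696985483169556, 0.12162341177463531), 81.27387237548828) 0.13118151791611954
[[0.4740000069141388, -0.14499999582767487], [0.5950000286102295, -0.164000004529953], [0.597000002861023, -0.14900000393390656], [0.47699999809265137, -0.13099999725818634]]
book_a 0.93 0.171 [0.554 0.079] [0.034 0.104] 82.27649688720703
book_a 0.9 0.166 [ 0.534 -0.028] [0.042 0.098] 80.32561492919922
book_a 0.88 0.15 [0.423 0.333] [0.035 0.102] 78.02957153320312
book_a 0.79 0.15 [0.825 0.157] [0.035 0.103] 59.84535598754883
endplate 0.79 0.121 [ 0.523 -0.074] [0.008 0.096] 80.93584442138672
rack 0.94 0.024 [0.555 0.03 ] [0.49 0.15] 81.2134780883789
mug 0.6 0.1 [0.419 0.052] [0.078 0.078] 1.6042300462722778
```

```bash
python3 -m pendant '[[[0,0,0,0,0,0.139],[0,0,0,0,0,0.139],[0,0,0,0,0,0.139],[0,0,0,0,0,0.138],[0.0218,-0.0417,0,0,0,0],[0.0218,-0.0417,0,0,0,0],[0.0218,-0.0417,0,0,0,0],[0.0218,-0.0417,0,0,0,0],[0.0218,-0.0417,0,0,0,0],[0.0218,-0.0417,0,0,0,0]]]' 85
python3 -m pendant '[[[0.0218,-0.0417,0,0,0,0],[0.0218,-0.0417,0,0,0,0],[0.0218,-0.0417,0,0,0,0],[0.0218,-0.0417,0,0,0,0],[0,0,0,0,0,0],[0,0,0,0,0,0],[0,0,0,0,0,0],[0,0,0,0,0,0],[0,0,0,0,0,0],[0,0,0,0,0,0]]]'
cat > e.py <<'E'
from h import *
s=bot.read_state(); Rm=R.from_euler('xyz',s["orientation"]).as_matrix()
print(s["t"],s["position"].round(4),s["orientation"].round(4),s["joint_positions"].round(2),s["ft_force"].round(2),s["ft_torque"].round(3),s["grip_width"])
T=np.array([.518,-.1446,.106]); print("tool shift to grasp",(Rm.T@(T-s["position"])).round(4))
E
python3 e.py
python3 - <<'E'
from h import *
p=bot.grab_frame("wrist"); W=cloud(p); cv2.imwrite("pics/w1.png",p["color"][...,::-1])
for d in bot.silhouettes(p,"bar_grip")[:2]:
    q=W[d["region"]]; q=q[q[:,2]>.115]; r=cv2.minAreaRect(np.ascontiguousarray(q[:,:2],dtype=np.float32)); print(d["score"],r,np.median(q[:,2]))
E
```

```text
t: 2.25
position: [0.4069, -0.2946, 0.2314]
orientation: [3.142, -0.0, -0.153]
ft_force: [0.7, 0.1, 0.4]
grip_width: 0.0852
grip_force: 0.0
t: 3.5
position: [0.5177, -0.1445, 0.2313]
orientation: [-3.142, -0.0, -0.154]
ft_force: [-0.6, -0.2, -0.1]
grip_width: 0.0851
grip_force: 0.0
3.5 [ 0.5177 -0.1445  0.2313] [-3.1415 -0.     -0.1537] [ 0.09  0.66  0.23  1.63 -0.19  0.87 -1.33] [-0.61 -0.16 -0.14] [ 0.006  0.017 -0.042] 0.08508818688894058
tool shift to grasp [0.0004 0.     0.1253]
0.72 ((0.5354970097541809, -0.14753444492816925), (0.013876169919967651, 0.12109304219484329), 81.38510131835938) 0.1308201936734886
0.63 ((0.0, 0.0), (0.0, 0.0), 0.0) nan
  return _methods._mean(a, axis=axis, dtype=dtype,
  ret = ret.dtype.type(ret / rcount)
```

View pics/w1.png

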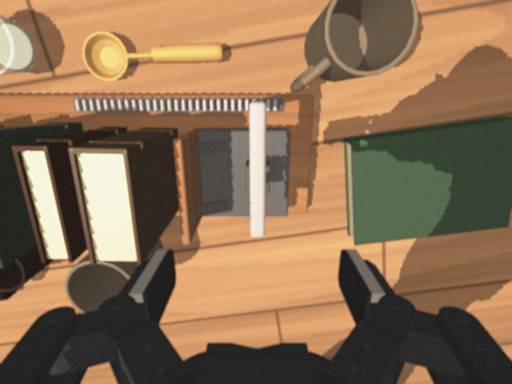

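The wrist view shows the bar at (258,170) midway between the fingers, which agrees with the top camera to within 1 mm. Next I'll descend and pinch.

```bash
python3 -m pendant '[[[0,0,0.02,0,0,0],[0,0,0.02,0,0,0],[0,0,0.02,0,0,0],[0,0,0.02,0,0,0],[0,0,0.02,0,0,0],[0,0,0.015,0,0,0],[0,0,0.01,0,0,0],[0,0,0,0,0,0],[0,0,0,0,0,0],[0,0,0,0,0,0]]]' 85
python3 e.py
python3 -m pendant '[[[0,0,0,0,0,0],[0,0,0,0,0,0],[0,0,0,0,0,0],[0,0,0,0,0,0],[0,0,0,0,0,0],[0,0,0,0,0,0],[0,0,0,0,0,0],[0,0,0,0,0,0],[0,0,0,0,0,0],[0,0,0,0,0,0]]]' 5
python3 e.py
```

```text
t: 4.85
position: [0.5179, -0.1444, 0.1068]
orientation: [-3.142, -0.001, -0.153]
ft_force: [1.1, 0.5, 0.4]
grip_width: 0.0849
grip_force: 0.0
4.85 [ 0.5179 -0.1444  0.1068] [-3.1416e+00 -7.0000e-04 -1.5330e-01] [ 0.12  0.84  0.17  1.76 -0.24  0.55 -1.29] [1.12 0.53 0.38] [0.019 0.004 0.048] 0.08493254325530125
tool shift to grasp [0.0001 0.0002 0.0008]
t: 6.1
position: [0.5177, -0.1444, 0.1064]
orientation: [-3.142, -0.0, -0.153]
ft_force: [-1.3, -0.5, 5.9]
grip_width: 0.013
grip_force: 60.5
6.1 [ 0.5177 -0.1444  0.1064] [-3.1415e+00 -1.0000e-04 -1.5350e-01] [ 0.13  0.84  0.17  1.76 -0.24  0.55 -1.29] [-1.26 -0.51  5.89] [ 0.051  0.202 -0.032] 0.013023107544150586
tool shift to grasp [0.0003 0.0002 0.0004]
```

```bash
python3 -m pendant '[[[0,0,-0.002,0,0,0],[0,0,-0.002,0,0,0],[0,0,-0.002,0,0,0],[0,0,-0.002,0,0,0],[0,0,-0.002,0,0,0],[0,0,-0.002,0,0,0],[0,0,-0.002,0,0,0],[0,0,0,0,0,0],[0,0,0,0,0,0],[0,0,0,0,0,0]]]'
python3 - <<'E'
from h import *
for n in("wrist",):
    p=bot.grab_frame("top"); W=cloud(p).reshape(-1,3)
    b=W[(W[:,2]>.122)&(W[:,2]<.16)&(W[:,1]<-.10)&(W[:,1]>-.19)&(W[:,0]>.565)&(W[:,0]<.61)]; print(len(b),np.median(b,0).round(4))
E
python3 e.py
```

```text
t: 7.35
position: [0.5177, -0.1443, 0.1202]
orientation: [-3.141, 0.0, -0.153]
ft_force: [2.1, -0.9, -8.0]
grip_width: 0.0132
grip_force: 58.7
0 [nan nan nan]
7.4 [ 0.5177 -0.1443  0.1202] [-3.1415e+00  2.0000e-04 -1.5340e-01] [ 0.12  0.82  0.17  1.75 -0.23  0.59 -1.29] [ 0.87 -0.09 -8.11] [-0.097 -0.285 -0.065] 0.012644503855147069
tool shift to grasp [0.0004 0.0002 0.0142]
  return _methods._mean(a, axis=axis, dtype=dtype,
  ret = um.true_divide(
```

```bash
python3 -m pendant '[[[0,-0.001,0,0,0,0],[0,-0.002,0,0,0,0],[0,-0.004,0,0,0,0],[0,-0.004,0,0,0,0],[0,-0.004,0,0,0,0],[0,-0.004,0,0,0,0],[0,-0.004,0,0,0,0],[0,-0.004,0,0,0,0],[0,-0.002,0,0,0,0],[0,-0.001,0,0,0,0]]]'
cat > f.py <<'E'
from h import *
s=bot.read_state(); a=np.array([.153,.988,0]); print("t",s["t"],"pos",s["position"].round(4),"F",s["ft_force"].round(2),"along",(s["ft_force"]@a).round(2),"travel mm",1000*((s["position"]-[.5177,-.1443,.12])@a).round(4),"lat mm",(1000*((s["position"]-[.5177,-.1443,.12])@[.988,-.153,0])).round(1),s["joint_positions"].round(2))
E
python3 f.py; python3 - <<'E'
from h import *
p=bot.grab_frame("top"); W=cloud(p).reshape(-1,3); a=np.array([.1531,.988]); x=np.array([.988,-.1531])
s=(W[:,:2]-[.5177,-.1443])@a*1000; l=(W[:,:2]-[.5177,-.1443])@x*1000
m=(abs(l)<30)&(s>50)
for lo,hi in((.112,.124),(.135,.175)):
    k=m&(W[:,2]>lo)&(W[:,2]<hi); h,e=np.histogram(s[k],np.arange(50,340,2)); print(lo,[(int(b),int(n)) for n,b in zip(h,e) if n>4])
k=m&(W[:,2]>.09)&(W[:,2]<.13)&(s>200); h,e=np.histogram(s[k],np.arange(200,340,2)); print([(int(b),int(n)) for n,b in zip(h,e) if n>2])
E
```

```text
t: 8.65
position: [0.5223, -0.1146, 0.1203]
orientation: [-3.142, 0.0, -0.153]
ft_force: [1.0, -2.1, -8.2]
grip_width: 0.0127
grip_force: 58.7
t 8.65 pos [ 0.5223 -0.1146  0.1203] F [ 0.99 -2.12 -8.23] along -1.95 travel mm 30.0 lat mm -0.0 [ 0.06  0.82  0.18  1.76 -0.24  0.58 -1.33]
0.112 [(96, 7), (98, 21), (100, 22), (102, 16), (208, 9), (276, 22), (278, 20), (280, 22), (282, 21), (284, 18), (322, 21), (324, 20), (326, 21), (328, 15)]
0.135 [(104, 8), (106, 23), (108, 24), (110, 23), (112, 22), (114, 22), (116, 23), (118, 21), (120, 22), (122, 23), (124, 21), (126, 23), (128, 21), (130, 23), (132, 22), (134, 22), (136, 23), (138, 22), (140, 20), (142, 22), (144, 22), (146, 13), (156, 12), (158, 23), (160, 20), (162, 24), (164, 21), (166, 23), (168, 22), (170, 22), (172, 21), (174, 22), (176, 22), (178, 23), (180, 24), (182, 14), (208, 36), (210, 22), (212, 19), (214, 22), (216, 20), (218, 24), (220, 24), (222, 22), (224, 23), (226, 23), (228, 20), (230, 23), (232, 23), (234, 22), (236, 24), (238, 23), (240, 26), (242, 12)]
[(208, 27), (276, 48), (278, 20), (280, 22), (282, 21), (284, 18), (322, 56), (324, 21), (326, 21), (328, 15)]
```

```bash
python3 -m pendant '[[[0,-0.002,0,0,0,0],[0,-0.003,0,0,0,0],[0,-0.004,0,0,0,0],[0,-0.004,0,0,0,0],[0,-0.004,0,0,0,0],[0,-0.004,0,0,0,0],[0,-0.004,0,0,0,0],[0,-0.004,0,0,0,0],[0,-0.003,0,0,0,0],[0,-0.002,0,0,0,0]]]'
python3 f.py
python3 -m pendant '[[[0,-0.002,0,0,0,0],[0,-0.003,0,0,0,0],[0,-0.003,0,0,0,0],[0,-0.003,0,0,0,0],[0,-0.003,0,0,0,0],[0,-0.003,0,0,0,0],[0,-0.003,0,0,0,0],[0,-0.003,0,0,0,0],[0,-0.001,0,0,0,0],[0,0,0,0,0,0]]]'
python3 f.py
```

```text
t: 9.95
position: [0.5275, -0.0809, 0.1203]
orientation: [-3.142, 0.0, -0.153]
ft_force: [0.6, -2.2, -8.3]
grip_width: 0.0133
grip_force: 58.7
t 9.95 pos [ 0.5275 -0.0809  0.1203] F [ 0.61 -2.18 -8.33] along -2.06 travel mm 64.10000000000001 lat mm 0.0 [-0.01  0.82  0.19  1.77 -0.26  0.58 -1.38]
t: 11.2
position: [0.5312, -0.0571, 0.1203]
orientation: [-3.141, 0.0, -0.153]
ft_force: [1.6, 0.1, -8.1]
grip_width: 0.013
grip_force: 58.7
t 11.2 pos [ 0.5312 -0.0571  0.1203] F [ 1.55  0.06 -8.1 ] along 0.29 travel mm 88.2 lat mm -0.0 [-0.06  0.82  0.2   1.77 -0.27  0.58 -1.42]
```

```bash
for i in 1; do python3 -m pendant '[[[0,-0.002,0,0,0,0],[0,-0.002,0,0,0,0],[0,-0.002,0,0,0,0],[0,-0.002,0,0,0,0],[0,-0.002,0,0,0,0],[0,-0.001,0,0,0,0],[0,-0.001,0,0,0,0],[0,-0.001,0,0,0,0],[0,-0.001,0,0,0,0],[0,-0.001,0,0,0,0]]]'; done
python3 f.py
python3 -m pendant '[[[0,-0.001,0,0,0,0],[0,-0.001,0,0,0,0],[0,-0.001,0,0,0,0],[0,-0.0005,0,0,0,0],[0,-0.0005,0,0,0,0],[0,-0.0005,0,0,0,0],[0,-0.0005,0,0,0,0],[0,0,0,0,0,0],[0,0,0,0,0,0],[0,0,0,0,0,0]]]'
python3 f.py
```

```text
t: 12.45
position: [0.5334, -0.0428, 0.1203]
orientation: [3.141, 0.0, -0.154]
ft_force: [1.1, -5.1, -8.2]
grip_width: 0.0129
grip_force: 58.8
t 12.45 pos [ 0.5334 -0.0428  0.1203] F [ 1.12 -5.15 -8.16] along -4.92 travel mm 102.7 lat mm 0.0 [-0.09  0.82  0.21  1.76 -0.27  0.59 -1.44]
t: 13.7
position: [0.5341, -0.0384, 0.1203]
orientation: [3.141, -0.0, -0.154]
ft_force: [0.8, -7.4, -7.8]
grip_width: 0.0128
grip_force: 58.8
t 13.7 pos [ 0.5341 -0.0384  0.1203] F [ 0.76 -7.35 -7.76] along -7.15 travel mm 107.1 lat mm 0.0 [-0.1   0.82  0.21  1.76 -0.27  0.59 -1.45]
```

```bash
python3 -m pendant '[[[0,-0.001,0,0,0,0],[0,-0.001,0,0,0,0],[0,-0.001,0,0,0,0],[0,-0.0005,0,0,0,0],[0,-0.0005,0,0,0,0],[0,-0.0005,0,0,0,0],[0,-0.0005,0,0,0,0],[0,-0.0005,0,0,0,0],[0,0,0,0,0,0],[0,0,0,0,0,0]]]'
python3 f.py
```

```text
t: 14.95
position: [0.5349, -0.0336, 0.1203]
orientation: [3.14, -0.0, -0.155]
ft_force: [-0.8, -12.6, -8.1]
grip_width: 0.0129
grip_force: 58.9
t 14.95 pos [ 0.5349 -0.0336  0.1203] F [ -0.79 -12.56  -8.07] along -12.53 travel mm 112.0 lat mm 0.0 [-0.11  0.82  0.21  1.76 -0.28  0.59 -1.46]
```

The along-rack force is 12.5 N at 112 mm of travel, which is 14 notches exactly. I'll lower the bar into that notch while still holding it.

```bash
python3 -m pendant '[[[0,0,0.002,0,0,0],[0,0,0.002,0,0,0],[0,0,0.002,0,0,0],[0,0,0.001,0,0,0],[0,0,0.001,0,0,0],[0,0,0.001,0,0,0],[0,0,0.001,0,0,0],[0,0,0.001,0,0,0],[0,0,0.001,0,0,0],[0,0,0,0,0,0]]]'
python3 f.py
python3 -m pendant '[[[0,0,0.001,0,0,0],[0,0,0.001,0,0,0],[0,0,0,0,0,0],[0,0,0,0,0,0],[0,0,0,0,0,0],[0,0,0,0,0,0],[0,0,0,0,0,0],[0,0,0,0,0,0],[0,0,0,0,0,0],[0,0,0,0,0,0]]]'
python3 f.py
```

```text
t: 16.2
position: [0.5349, -0.0336, 0.1084]
orientation: [3.14, -0.0, -0.155]
ft_force: [-1.7, -12.9, -5.3]
grip_width: 0.0132
grip_force: 59.2
t 16.2 pos [ 0.5349 -0.0336  0.1084] F [ -1.67 -12.92  -5.27] along -13.02 travel mm 112.0 lat mm 0.0 [-0.1   0.84  0.2   1.77 -0.28  0.56 -1.45]
t: 17.45
position: [0.5349, -0.0336, 0.1066]
orientation: [3.14, -0.0, -0.155]
ft_force: [-2.3, -12.0, -1.5]
grip_width: 0.013
grip_force: 59.7
t 17.45 pos [ 0.5349 -0.0336  0.1066] F [ -2.29 -11.97  -1.51] along -12.18 travel mm 112.0 lat mm 0.0 [-0.1   0.84  0.2   1.77 -0.28  0.55 -1.45]
```

The bar is back at its start height and the spring load is off the gripper, so it is seated. I'll open the fingers and withdraw upward.

```bash
python3 -m pendant '[[[0,0,0,0,0,0],[0,0,0,0,0,0],[0,0,0,0,0,0],[0,0,0,0,0,0],[0,0,0,0,0,0],[0,0,0,0,0,0],[0,0,0,0,0,0],[0,0,0,0,0,0],[0,0,0,0,0,0],[0,0,0,0,0,0]]]' 60
python3 -m pendant '[[[0,0,-0.01,0,0,0],[0,0,-0.015,0,0,0],[0,0,-0.02,0,0,0],[0,0,-0.02,0,0,0],[0,0,-0.02,0,0,0],[0,0,-0.02,0,0,0],[0,0,-0.02,0,0,0],[0,0,0,0,0,0],[0,0,0,0,0,0],[0,0,0,0,0,0]]]'
python3 - <<'E'
from h import *
p=bot.grab_frame("wrist"); W=cloud(p); cv2.imwrite("pics/w2.png",p["color"][...,::-1])
for d in bot.silhouettes(p,"bar_grip")[:1]:
    q=W[d["region"]]; q=q[q[:,2]>.115]; r=cv2.minAreaRect(np.ascontiguousarray(q[:,:2],dtype=np.float32)); c=np.array(r[0])
    print(d["score"],r,np.median(q[:,2]),"travel",(c-[.5355,-.1475])@[.153,.988])
p=bot.grab_frame("scene"); cv2.imwrite("pics/s2.png",cv2.resize(p["color"][100:280,150:390,::-1],(800,600)))
E
```

```text
t: 18.7
position: [0.5351, -0.0322, 0.1063]
orientation: [-3.142, -0.0, -0.153]
ft_force: [-1.0, -0.5, -0.2]
grip_width: 0.0598
grip_force: 0.0
t: 19.95
position: [0.5348, -0.0322, 0.2309]
orientation: [3.142, 0.001, -0.153]
ft_force: [-0.4, 0.5, 0.3]
grip_width: 0.06
grip_force: 0.0
0.58 ((0.5521719455718994, -0.038295626640319824), (0.013514495454728603, 0.12100383639335632), 80.92012023925781) 0.13081572905602953 travel 0.11044472855186462
```

View pics/s2.png

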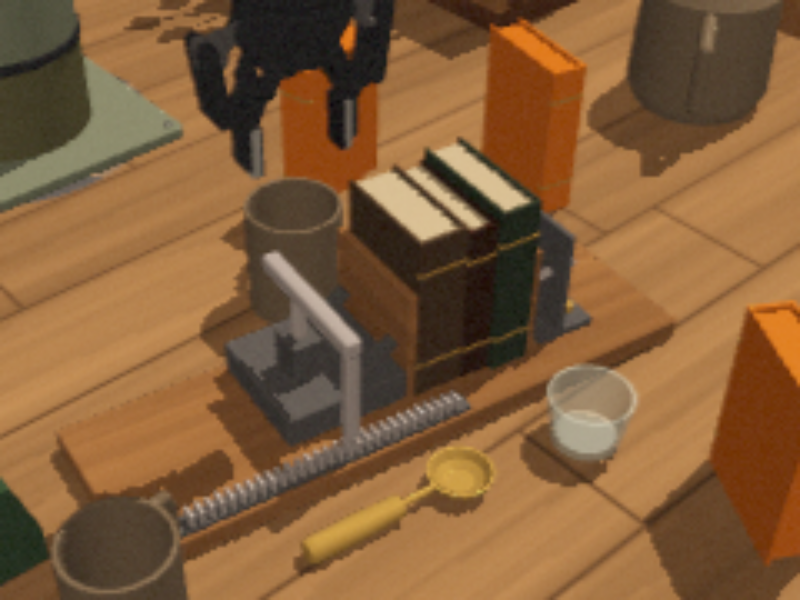

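The books stand upright and tight together between the plate at (380,300) and the pad at (545,270). The bar top is at 130.8 mm, the same as when it was down at the start, and the other things look undisturbed.

```bash
python3 -c "
from rig import bot
print(bot.sign_off())"
```

```text
the job is handed in; nothing more can be done
None
```

The job is handed in: the bookend is locked about 112 mm along, the bar is fully down in a notch, and the books are upright and snug on the pad at about 12 N (felt at the wrist just before release); the hand-in returned no verdict.

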